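# Line up the stain bottles by height on the bottle rack

### The job

Line up the four brown glass bottles by height on the white bottle rack, each standing upright in the middle of its own round pad: the tallest on the pad next to the high end plate, then ever shorter along the row, the shortest next to the low lip. Do not knock any of the four over, and let go of them all.

Things in the scene. Friction and masses are not known exactly. Their poses are not given: they have to be found in the camera images.
- bottle_128_mid (a point): tall slim bottle with a narrow neck: brown glass, black screw cap, 128 mm tall over all, 44 mm in diameter (round, straight-sided from the foot up to 90 mm, narrower above), about 220 g. This point is on its axis half-way up, 64 mm above its underside; z points up out of the cap. Stands loose on the worktop at the start.
- bottle_106_mid (a point): wide heavy bottle: brown glass, black screw cap, 106 mm tall over all, 54 mm in diameter (round, straight-sided from the foot up to 78 mm, narrower above), about 240 g. This point is on its axis half-way up, 53 mm above its underside; z points up out of the cap. Stands loose on the worktop at the start.
- bottle_084_mid (a point): small slim bottle: brown glass, black screw cap, 84 mm tall over all, 36 mm in diameter (round, straight-sided from the foot up to 58 mm, narrower above), about 110 g. This point is on its axis half-way up, 42 mm above its underside; z points up out of the cap. Stands loose on the worktop at the start.
- bottle_062_mid (a point): squat wide-necked jar: brown glass, black screw cap, 62 mm tall over all, 46 mm in diameter (round, straight-sided from the foot up to 44 mm, narrower above), about 130 g. This point is on its axis half-way up, 31 mm above its underside; z points up out of the cap. Stands loose on the worktop at the start.
- pad_a: the right-hand outer pad, as the robot sees the rack: fixed round dark rubber pad, 64 mm in diameter, 2 mm thick, lying on the white rack board (90 x 420 mm, 20 mm high, fixed). Origin at the centre of its underside, so its top is 2 mm above the origin and 22 mm above the worktop. z is up, y runs along the row from pad_a towards pad_d, x across the rack. Neighbouring pads are 95 mm apart, in a straight line.
- pad_b: the second pad from the right: fixed round dark rubber pad, 64 mm in diameter, 2 mm thick, lying on the white rack board (90 x 420 mm, 20 mm high, fixed). Origin at the centre of its underside, so its top is 2 mm above the origin and 22 mm above the worktop. z is up, y runs along the row from pad_a towards pad_d, x across the rack. Neighbouring pads are 95 mm apart, in a straight line.
- pad_c: the third pad from the right: fixed round dark rubber pad, 64 mm in diameter, 2 mm thick, lying on the white rack board (90 x 420 mm, 20 mm high, fixed). Origin at the centre of its underside, so its top is 2 mm above the origin and 22 mm above the worktop. z is up, y runs along the row from pad_a towards pad_d, x across the rack. Neighbouring pads are 95 mm apart, in a straight line.
- pad_d: the left-hand outer pad: fixed round dark rubber pad, 64 mm in diameter, 2 mm thick, lying on the white rack board (90 x 420 mm, 20 mm high, fixed). Origin at the centre of its underside, so its top is 2 mm above the origin and 22 mm above the worktop. z is up, y runs along the row from pad_a towards pad_d, x across the rack. Neighbouring pads are 95 mm apart, in a straight line.
- high_end: the high end plate of the rack: upright aluminium plate 86 mm wide (across the rack), 6 mm thick, 75 mm high, fixed on one end of the board, 62.5 mm beyond the nearest pad's centre, in line with the row. It may stand at either end of the rack; the other end has a lip only 14 mm high. Origin at the centre of its underside; y along the row (which way does not tell the end: its position does).
There are look-alikes about, which are no part of the job. What is shaped like the part that bears bottle_084_mid but purple is not meant.

How it is judged:
By the outcome, as a careful person would: the job done as asked, in the order asked, and still so for the second after the job is handed in, with the robot touching nothing.
It also fails if it takes over 115 s, if anything falls off the work surface, if the arm or the gripper's body presses on something with over 40 N, if the wrist force passes 120 N, or if a joint passes its speed limit or range.

### The arm

A 6-joint arm with a two-finger parallel gripper is mounted at the origin on the work surface. World frame = base frame: x ahead of the robot, y to its left, z up, the work surface at z = 0. Lengths are in m, angles in rad, forces in N, time in s.
With the tool pointing down it reaches from about 0.325 to 0.875 m from the base axis. Payload 4.4 kg.
Tool frame: the origin (TCP) lies on the mounting face of the last link; the fingertips stand 173 mm ahead of it and the grasp point (between the pads) lies robot.grip_depth ahead of it (robot.grip_depth is the distance from the TCP to the grasp point, in m); z points along the fingers, y is the line along which they close (so a half turn about z gives the same grasp; the last joint's range is limited). The gripper opens to 85 mm and grips with 20 to 120 N. Pads are 22 mm wide; open, the fingers measure 114 mm over their backs; the gripper's body (76 mm by 85 mm) begins 54 mm behind the grasp point. The pads swing forward as they close: fully open they stand 13 mm farther back than shut.
Start: joints at [-1.425, 0.207, 1.542, -0, 1.393, -0.15], TCP at [0.168, -0.55, 0.405] pointing down, gripper open.
Joint ranges: [-2.73, 2.73], [-0.86, 2.22], [0.23, 2.46], [-1.11, 4.25], [0.08, 2.63], [-2.82, 2.82]. Speed limits (rad/s): [2.79, 2.79, 3.14, 3.14, 3.14, 3.14].

### API

Orientations are given as a rotation vector (axis times angle).
In Python, from station import state, imaging, finish_job, nets, robot gives the robot as it stands.
- The arm moves only by the tool carry_out, never from a script. Its argument "motion" is text: rows parted by semicolons, each of 7 numbers parted by spaces: the opening, from -1 (shut) to 1 (fully open), then the shift along the tool's x, y, z in cm, then the turn, a rotation vector about the tool's x, y, z in degrees. In form: jaw dx dy dz rx ry rz; .... A call has 1 to 20 rows; each row shifts and turns the commanded pose from where the row before left it, along the tool's axes as they then stand; what a row does not reach is not made up. A row lasts 1/8 s, in which the tool goes at most 62.5 mm and 10.7 degrees, less where a joint would pass 70% of its speed; a pose out of reach is approached as far as the arm can. A call is refused whole if a number of a shift passes 6.25 or a number of a turn 10.7, either way. A call with a gripper value outside its range is refused whole. The fingers move at their own pace and stop on an object; the grip force is fixed at half the most. Time passes only in rows, so rows that do not move let the fingers close. It gives the time, the measured TCP pose, the force, the opening and the grip force at its end, in the units of the state.
- state(): the state, without advancing time (a new reading comes with each control period).
- imaging.get_image(name): name is "scene" or "side" or "wrist"; returns the picture (480x640x3 uint8, red, green, blue); there is no depth.
- imaging.calibration(name): a dict with "intrinsics" (3x3 intrinsics, pixels), "extrinsics" (4x4, takes a point from camera to world coordinates). Camera axes: x right, y up, looking along -z (the intrinsics and any distortion apply to the point x, -y, -z); pixel columns grow to the right and rows downward; lengths in m; the calibration is good to about 2 mm. The wrist camera is an equidistant fisheye: a pixel r from the principal point sees the ray r / f radians off the axis. A picture is of the moment at which its call begins: read the wrist's pose just before it. calibration takes no time and is no camera call; for the wrist camera it gives the pose at the moment of the call.
- finish_job(): hands the job in; it is judged then, once.
Trained networks look in the newest picture that a camera, given by its name, has taken for a name from the list of things; names that differ only in an ending like _2 or _b are one class to them, and where a whole thing is asked for, a point or a joint stands for the part that bears it (a point fixed in the world has none). Each returns a list of dicts, best first, with "p" (0 to 1); they miss things now and then, are a little off and sometimes report something else, mostly with a low value. They report only what shows in the picture. A call takes as long as a camera call. They do not tell look-alikes from the thing itself.
- nets.spot_in(camera, thing): "position" ([x, y, z] in m, in world coordinates, good to about 4 mm: the middle of the surface that is visible of it).
- nets.masks_of(camera, thing): "mask" (480x640 bool, what is visible of it).
- nets.pinpoint(camera, thing): "position" ([x, y, z] in m, in world coordinates, good to about 4 mm: a listed point, or the origin of a listed thing).
The state is a dict: "time_s": time; "joints": joint angles; "joint_vel": joint speeds; "joint_torque": joint torques, N m; "ee_pos": TCP position; "ee_rot": TCP orientation; "contact_force": force on the tool from outside, world axes, zero at the start; "ft_torque": the same for the moment, N m; "finger_gap": finger opening in m; "grip_force": force on a finger pad.
Only numpy, scipy, OpenCV 4.12 (cv2) and the standard library are available. Lean on these libraries where they do the work, as an engineer would, in place of code of your own. Each camera call takes 0.05 s, during which the arm holds its last target. There are 200 camera calls.

## Working session

There is one attempt and no reset: what is moved stays moved. The work goes in short steps, Python scripts to look and compute and a tool call to move; the robot and the scene stay as the last step left them, time stands still between calls to the robot, and variables do not carry over. Pictures are saved under pics/ and viewed, at most 14 in all, crops included, and the job is handed in when it is done.

Besides the shell and the picture viewer there is one more tool, called after "Call:" by a JSON object that holds its "op" and its "data", one argument or row to a line. carry_out: Moves the arm, as the interface text tells. Its arguments: {"type":"object","properties":{"motion":{"type":"string"}},"required":["motion"]}

```bash
mkdir -p pics; ls
python3 - <<'E'
from station import state, imaging, nets, robot
import cv2,numpy as np
s=state();print(s, robot.grip_depth)
for c in ["scene","side"]:
    im=imaging.get_image(c);cv2.imwrite(f"pics/{c}0.png",im[:,:,::-1])
    for t in ["bottle_128_mid","bottle_106_mid","bottle_084_mid","bottle_062_mid","pad_a","high_end"]:
        print(c,t,[(np.round(d["position"],3).tolist(),round(d["p"],2)) for d in nets.pinpoint(c,t)])
E
```

```text
pics
{'time_s': 0.0, 'joints': array([-1.42549768e+00,  2.07444545e-01,  1.54299648e+00,  8.62228711e-06,
        1.39353596e+00, -1.50517505e-01]), 'joint_vel': array([ 0.00091593, -0.0016986 ,  0.00014417, -0.00126339, -0.00119297,
        0.00085988]), 'joint_torque': array([ 2.78887310e-04, -3.83034468e+01, -2.91594905e+01, -1.83929119e-04,
        1.04230634e-02,  3.67662679e-06]), 'ee_pos': array([ 0.16754952, -0.5496507 ,  0.4034912 ]), 'ee_rot': array([-3.10493334e+00, -4.62620790e-01, -2.30843262e-05]), 'contact_force': array([-0.52804438,  0.31072122, -0.10987343]), 'ft_torque': array([-0.02897498, -0.0270535 ,  0.03170631]), 'grip_force': 0.0, 'finger_gap': 0.08556939863627556} 0.1547
scene bottle_128_mid [([0.436, 0.123, 0.063], 0.83)]
scene bottle_106_mid [([0.47, 0.345, 0.053], 0.55)]
scene bottle_084_mid [([0.483, -0.388, 0.046], 0.81), ([0.486, -0.484, 0.04], 0.77), ([0.477, -0.311, 0.043], 0.71), ([0.558, -0.378, 0.042], 0.61), ([0.556, -0.137, 0.018], 0.25)]
scene bottle_062_mid [([0.425, -0.144, 0.029], 0.57)]
scene pad_a [([0.573, -0.047, 0.023], 0.73), ([0.588, 0.05, 0.019], 0.7), ([0.558, -0.14, 0.018], 0.67), ([0.6, 0.144, 0.016], 0.65)]
scene high_end [([0.545, -0.203, 0.019], 0.66)]
side bottle_128_mid [([0.442, 0.125, 0.062], 0.82)]
side bottle_106_mid [([0.47, 0.352, 0.056], 0.83)]
side bottle_084_mid [([0.557, -0.383, 0.04], 0.97), ([0.481, -0.309, 0.044], 0.8), ([0.482, -0.39, 0.04], 0.78), ([0.484, -0.487, 0.043], 0.74), ([0.424, -0.146, 0.031], 0.16), ([0.572, -0.047, 0.021], 0.15)]
side bottle_062_mid [([0.425, -0.146, 0.03], 0.87)]
side pad_a [([0.58, 0.042, 0.02], 0.89), ([0.572, -0.045, 0.019], 0.84), ([0.555, -0.143, 0.019], 0.8), ([0.602, 0.14, 0.02], 0.55)]
side high_end [([0.542, -0.203, 0.024], 0.84), ([0.439, 0.124, 0.065], 0.38)]
```

View pics/scene0.png

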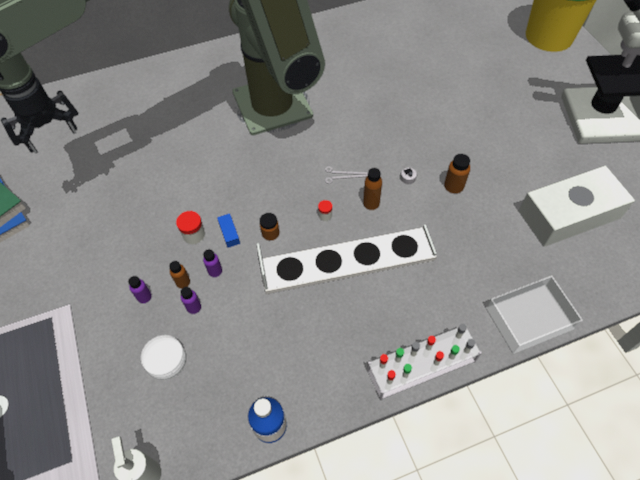

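View pics/side0.png

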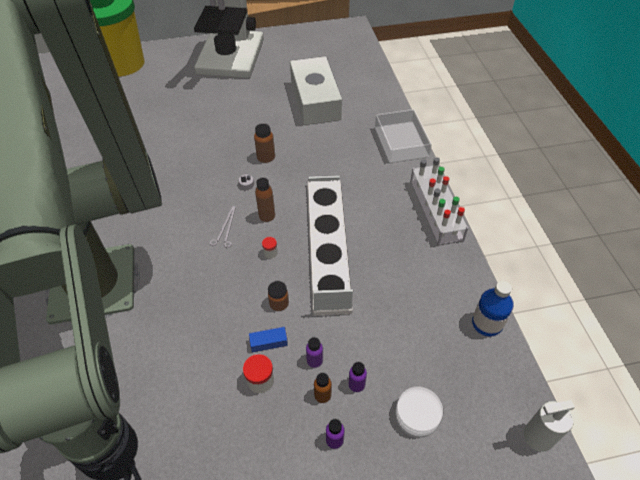

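The scene view shows candidates for the small bottle at (179,274) brown and (140,290), (190,300), (212,263) purple. The brown one is the right one. The other three brown bottles are at (372,190), (457,174) and (269,226). The high end plate is at the left of the rack (262,265), next to pad_a at y≈-0.14. I'll refine positions from the masks.

```bash
cat > h.py <<'E'
import numpy as np, cv2
from scipy.optimize import least_squares
from station import state, imaging, nets, robot
B={"128":(.128,.022,.090),"106":(.106,.027,.078),"084":(.084,.018,.058),"062":(.062,.023,.044)}
def proj(cal,P):
    E=np.linalg.inv(cal["extrinsics"]);q=np.atleast_2d(P)@E[:3,:3].T+E[:3,3]
    q=q*[1,-1,-1];u=q@np.array(cal["intrinsics"]).T
    return u[:,:2]/u[:,2:]
t=np.linspace(0,2*np.pi,40)
def ring(x,y,z,r): return np.c_[x+r*np.cos(t),y+r*np.sin(t),0*t+z]
def bbox(p): return np.r_[p.min(0),p.max(0)]
def mbox(m):
    v,u=np.nonzero(m);return np.r_[u.min(),v.min(),u.max()+1,v.max()+1]
def hullc(p):
    m=cv2.moments(cv2.convexHull(p.astype(np.float32)));return np.array([m["m10"],m["m01"]])/m["m00"]
def foot(cal,xy,r,h,z0=0): # outline of the straight-sided part
    return np.r_[ring(*xy,z0,r),ring(*xy,z0+h,r)]
E
python3 - <<'E'
from h import *
cs=["scene","side"];cal={c:imaging.calibration(c) for c in cs}
print(cal["scene"].keys(),np.round(cal["scene"]["extrinsics"],3).tolist(),cal["scene"]["intrinsics"])
ims={c:imaging.get_image(c) for c in cs}
g={"128":(.438,.124),"106":(.47,.348),"084":(.482,-.389),"062":(.425,-.145)}
for c in cs:
  for d in nets.masks_of(c,"bottle_084_mid"):
    m=d["mask"];print(c,mbox(m),round(d["p"],2),np.median(ims[c][m],0))
for k,(H,r,hs) in B.items():
    obs=[]
    for c in cs:
        ms=nets.masks_of(c,f"bottle_{k}_mid")
        e=proj(cal[c],[*g[k],H/2])[0]
        ms=[d["mask"] for d in ms if np.linalg.norm(hullc(np.argwhere(d["mask"])[:,::-1])-e)<9]
        if ms: obs.append((c,mbox(ms[0])))
    # bottom edge and side edges (left,right,bottom) of the body silhouette
    f=lambda p:np.concatenate([(bbox(proj(cal[c],foot(cal[c],p,r,hs)))-b)[[0,2,3]] for c,b in obs])
    s=least_squares(f,g[k],loss="soft_l1");print(k,np.round(s.x,4),[c for c,_ in obs],np.round(f(s.x),1))
# pads
obs=[]
for c in cs:
    for i,(x,y) in enumerate([(.556,-.141),(.5725,-.047),(.585,.046),(.601,.142)]):
        e=proj(cal[c],[x,y,.022])[0]
        for d in nets.masks_of(c,"pad_a"):
            q=hullc(np.argwhere(d["mask"])[:,::-1])
            if np.linalg.norm(q-e)<9: obs.append((c,i,q,mbox(d["mask"])));break
def f(p):
    u=np.array([np.cos(p[2]),np.sin(p[2])])
    return np.concatenate([hullc(proj(cal[c],ring(*(p[:2]+.095*(i-1.5)*u),.022,.032)))-q-.0 for c,i,q,_ in obs])
s=least_squares(f,[.578,0,1.41],loss="soft_l1");print(np.round(s.x,4));r=np.round(f(s.x).reshape(-1,2),1)
for o,rr in zip(obs,r):print(o[0],o[1],rr,o[3])
u=np.array([np.cos(s.x[2]),np.sin(s.x[2])])
for i in range(4):print("pad","abcd"[i],np.round(s.x[:2]+.095*(i-1.5)*u,4))
im=ims["scene"];cv2.imwrite("pics/crop.png",cv2.resize(im[230:320,110:240],None,fx=4,fy=4,interpolation=2)[:,:,::-1])
E
```

```text
dict_keys(['intrinsics', 'extrinsics']) [[0.365, -0.793, 0.487, 1.183], [0.931, 0.32, -0.177, -0.278], [-0.015, 0.518, 0.855, 1.178], [0.0, 0.0, 0.0, 1.0]] [[552.43119594   0.         323.95971895]
 [  0.         552.43119594 245.05881032]
 [  0.           0.           1.        ]]
scene [168 261 190 289] 0.89 [74. 45. 25.]
scene [128 276 151 304] 0.81 [67. 34. 86.]
scene [203 250 223 278] 0.74 [67. 34. 86.]
scene [180 288 201 314] 0.56 [66. 34. 86.]
side [306 337 323 368] 0.87 [58. 37. 71.]
side [314 372 332 403] 0.82 [62. 40. 28.]
side [325 418 345 449] 0.79 [53.5 33.  68. ]
side [349 362 366 392] 0.73 [53. 32. 67.]
side [316 242 342 264] 0.26 [51.5 49.5 49. ]
side [254 123 275 162] 0.25 [69. 50. 40.]
128 [0.4392 0.1289] ['side'] [ 0.4 -0.4  0. ]
106 [0.4694 0.3532] ['scene', 'side'] [-0.6  0.2 -0.3  0.4 -0.1 -0.4]
084 [ 0.4822 -0.3879] ['scene', 'side'] [ 0.6 -0.1 -0.3  0.1  0.1  0.4]
062 [ 0.4294 -0.1466] ['scene', 'side'] [-0.7  0.5 -0.1 -0.6  0.7 -0.1]
[0.5764 0.0017 1.4137]
scene 0 [-0.1 -0.7] [276 258 304 281]
scene 1 [ 0.1 -0.9] [315 250 341 274]
scene 2 [ 0.3 -1.1] [353 243 380 267]
scene 3 [ 0.5 -0.8] [391 235 417 258]
side 0 [0.8 2.8] [318 275 345 290]
side 1 [0.6 0.1] [316 243 342 264]
side 2 [0.7 0.4] [315 215 339 232]
side 3 [0.5 0.3] [313 187 337 205]
pad a [ 0.5542 -0.1391]
pad b [ 0.569  -0.0453]
pad c [0.5839 0.0486]
pad d [0.5987 0.1424]
```

View pics/crop.png

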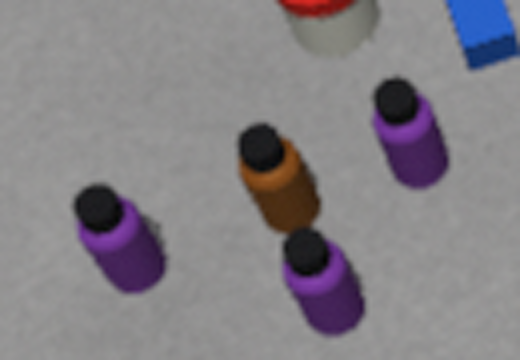

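The crop confirms it: brown bottle in the centre (≈(280,180) in the crop), purple look-alikes around it, fingers closing along x pass clear. All grasps and placings will use tool y across the rack (yaw 81°), shortest bottle first.

Call:
{"op": "carry_out", "data": {
  "motion": "1 0 0 0 0 0 -10.7; 1 0 0 0 0 0 -10.7; 1 0 0 0 0 0 -10.7; 1 0 0 0 0 0 -10.7; 1 0 0 0 0 0 -10.7; 1 0 0 0 0 0 -10.6; 1 4.87 2.18 0 0 0 0; 1 4.87 2.18 0 0 0 0; 1 4.87 2.18 0 0 0 0; 1 4.87 2.18 0 0 0 0; 1 4.87 2.18 0 0 0 0; 1 4.87 2.18 0 0 0 0; 1 4.87 2.18 0 0 0 0; 1 4.87 2.18 0 0 0 0; 1 4.87 2.18 0 0 0 0; 1 0 0 3 0 0 0; 1 0 0 3 0 0 0; 1 0 0 0 0 0 0; 1 0 0 0 0 0 0"
}}

```text
time_s: 4.08
ee_pos: [0.43, -0.148, 0.3457]
ee_rot: [2.387, 2.04, 0.001]
contact_force: [-0.3, 1.4, 0.3]
finger_gap: 0.0854
grip_force: 0.0
```

```bash
cat >> h.py <<'E'
from scipy.spatial.transform import Rotation as Ro
def go(x,y,z):
    s=state();R=Ro.from_rotvec(s["ee_rot"]).as_matrix()
    print("t",round(s["time_s"],2),"tcp",np.round(s["ee_pos"],4),"tilt z",np.round(R[:,2],3),"yaw",round(np.degrees(np.arctan2(R[1,0],R[0,0])),2))
    print("tool delta cm",np.round(100*R.T@(np.array([x,y,z])-s["ee_pos"]),2))
def wproj(cal,P):
    E=np.linalg.inv(cal["extrinsics"]);q=(np.atleast_2d(P)@E[:3,:3].T+E[:3,3])*[1,-1,-1]
    K=np.array(cal["intrinsics"]);n=np.hypot(q[:,0],q[:,1]);th=np.arctan2(n,q[:,2])
    return np.c_[K[0,0]*th*q[:,0]/n+K[0,2],K[1,1]*th*q[:,1]/n+K[1,2]]
def wrist(k,g,name=None,z0=0):
    cal=imaging.calibration("wrist");im=imaging.get_image("wrist");H,r,hs=B[k]
    ms=nets.masks_of("wrist",f"bottle_{k}_mid")
    e=wproj(cal,[*g,z0+H/2])[0]
    for d in ms: print("  w",mbox(d["mask"]),round(d["p"],2),np.median(im[d["mask"]],0),"exp",np.round(e))
    if ms:
        m=min((d["mask"] for d in ms),key=lambda m:np.linalg.norm(np.argwhere(m).mean(0)[::-1]-e));b=mbox(m)
        C=np.argwhere(m).mean(0)[::-1]
        f=lambda p:hullc(wproj(cal,np.r_[foot(cal,p,r,hs,z0),ring(*p,z0+H,r*.65)]))-C
        s=least_squares(f,g);print("  wrist fit",k,np.round(s.x,4),np.round(f(s.x),1))
    if name: 
        for p in wproj(cal,[[*g,z0],[*g,z0+H]]): cv2.circle(im,tuple(int(v) for v in p),4,(255,0,255),1)
        cv2.imwrite(name,im[:,:,::-1])
E
python3 - <<'E'
from h import *
go(.4294,-.1466,.185)
wrist("062",(.4294,-.1466),"pics/w062.png")
E
```

```text
t 4.08 tcp [ 0.43   -0.148   0.3457] tilt z [ 0.001 -0.001 -1.   ] yaw 81.03
tool delta cm [ 0.14 -0.1  16.07]
  w [279 198 340 271] 0.86 [25. 25. 21.] exp [311. 229.]
  wrist fit 062 [ 0.4273 -0.1511] [-0. -0.]
```

View pics/w062.png

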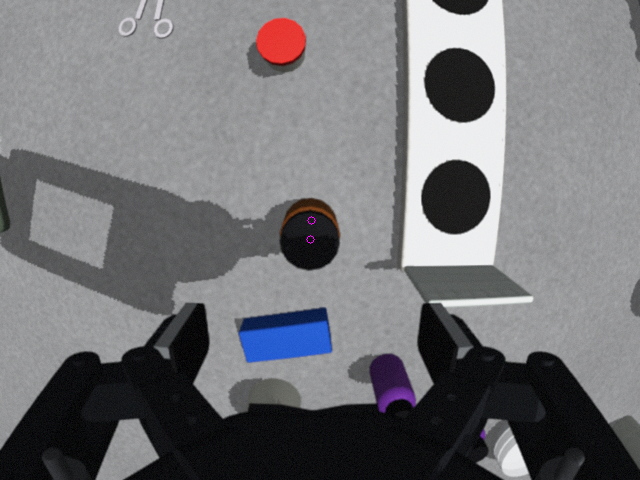

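Wrist view: the jar is centred at (310,235), where I expected it (±2 mm), with free space for both fingers; the blue box at (285,335) lies outside the closing line. Going down.

Call:
{"op": "carry_out", "data": {
  "motion": "1 0.05 -0.1 4 0 0 0; 1 0 0 4 0 0 0; 1 0 0 4 0 0 0; 1 0 0 2.5 0 0 0; 1 0 0 1.5 0 0 0; 1 0 0 0 0 0 0; 0.3 0 0 0 0 0 0; -1 0 0 0 0 0 0; -1 0 0 0 0 0 0; -1 0 0 0 0 0 0; -1 0 0 0 0 0 0; -1 0 0 0 0 0 0; -1 0 0 0 0 0 0"
}}

```text
time_s: 5.8
ee_pos: [0.4295, -0.1474, 0.1861]
ee_rot: [2.386, 2.04, 0.001]
contact_force: [-1.2, -0.9, 5.7]
finger_gap: 0.0445
grip_force: 61.2
```

Run:
```python
from h import *
go(.5987,.1424,.3)
```

```text
t 5.8 tcp [ 0.4295 -0.1474  0.1861] tilt z [ 0.002 -0.001 -1.   ] yaw 81.05
tool delta cm [ 31.24  12.24 -11.39]
```

Call:
{"op": "carry_out", "data": {
  "motion": "-1 0 0 -2 0 0 0; -1 0 0 -4 0 0 0; -1 0 0 -5.4 0 0 0; -1 3.9 1.5 0 0 0 0; -1 3.9 1.5 0 0 0 0; -1 3.9 1.53 0 0 0 0; -1 3.9 1.53 0 0 0 0; -1 3.9 1.53 0 0 0 0; -1 3.9 1.53 0 0 0 0; -1 3.9 1.53 0 0 0 0; -1 3.9 1.53 0 0 0 0; -1 0 0 0 0 0 0; -1 0 0 0 0 0 0"
}}

```text
time_s: 7.42
ee_pos: [0.597, 0.1421, 0.2982]
ee_rot: [-2.387, -2.042, 0.002]
contact_force: [-0.5, -0.2, -1.0]
finger_gap: 0.0446
grip_force: 61.6
```

Run:
```python
from h import *
go(.5987,.1424,.2081)
cal=imaging.calibration("wrist");im=imaging.get_image("wrist")
for p in np.r_[ring(.5987,.1424,.022,.032),ring(.5839,.0486,.022,.032)]:
    q=wproj(cal,p)[0]; cv2.circle(im,(int(q[0]+.5),int(q[1]+.5)),1,(255,0,255),-1)
cv2.imwrite("pics/w2.png",im[:,:,::-1])
```

```text
t 7.42 tcp [0.597  0.1421 0.2982] tilt z [-0.001 -0.001 -1.   ] yaw 81.08
tool delta cm [0.06 0.17 9.01]
```

View pics/w2.png

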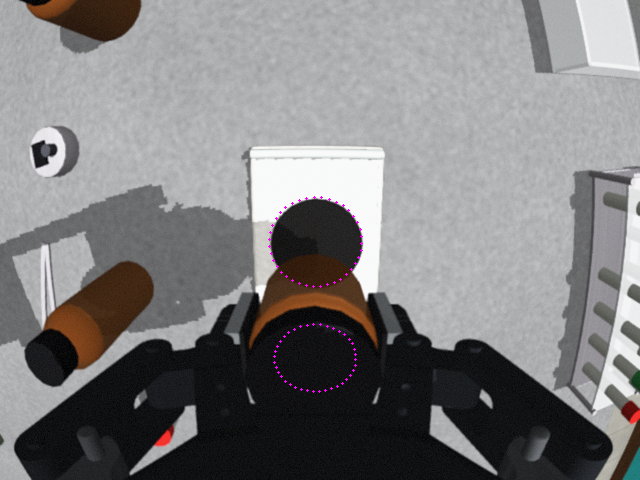

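The overlay ring matches the real pad_d (centre (316,243)) to about 1 px. Lowering.

Call:
{"op": "carry_out", "data": {
  "motion": "-1 0.06 0.17 3 0 0 0; -1 0 0 3 0 0 0; -1 0 0 1.5 0 0 0; -1 0 0 0.8 0 0 0; -1 0 0 0.4 0 0 0; -1 0 0 0.25 0 0 0; -1 0 0 0 0 0 0"
}}

```text
time_s: 8.35
ee_pos: [0.5996, 0.1427, 0.2098]
ee_rot: [2.387, 2.041, 0.001]
contact_force: [0.4, 0.0, -1.8]
finger_gap: 0.0445
grip_force: 61.6
```

Call:
{"op": "carry_out", "data": {
  "motion": "-1 0 0 0.15 0 0 0; -1 0 0 0 0 0 0; -1 0 0 0 0 0 0"
}}

```text
time_s: 8.72
ee_pos: [0.5997, 0.1427, 0.2082]
ee_rot: [2.387, 2.041, 0.002]
contact_force: [-0.6, 0.5, 0.8]
finger_gap: 0.0445
grip_force: 61.7
```

Call:
{"op": "carry_out", "data": {
  "motion": "0.2 0 0 0 0 0 0; 0.3 0 0 0 0 0 0; 0.5 0 0 0 0 0 0; 0.5 0 0 0 0 0 0; 0.5 0 0 -2 0 0 0; 0.5 0 0 -5 0 0 0; 0.5 0 0 -5 0 0 0; 0.5 0 0 -3 0 0 0; 0.5 0 0 0 0 0 0; 0.5 0 0 0 0 0 0"
}}

```text
time_s: 9.98
ee_pos: [0.5989, 0.1426, 0.3575]
ee_rot: [-2.388, -2.041, 0.001]
contact_force: [-0.3, -0.7, -1.2]
finger_gap: 0.0639
grip_force: 0.0
```

Run:
```python
from h import *
go(.482,-.388,.36)
wrist("062",(.5987,.1424),z0=.022)
```

```text
t 9.97 tcp [0.5989 0.1426 0.3575] tilt z [-0.001 -0.    -1.   ] yaw 81.05
tool delta cm [-54.23  -3.29  -0.24]
  w [285 200 347 275] 0.98 [25. 24. 20.] exp [312. 234.]
  wrist fit 062 [0.5997 0.1391] [ 0. -0.]
```

Call:
{"op": "carry_out", "data": {
  "motion": "0.3 -5.42 -0.33 0 0 0 0; 0.3 -5.42 -0.33 0 0 0 0; 0.3 -5.42 -0.33 0 0 0 0; 0.3 -5.42 -0.33 0 0 0 0; 0.3 -5.42 -0.33 0 0 0 0; 0.3 -5.42 -0.33 0 0 0 0; 0.3 -5.42 -0.33 0 0 0 0; 0.3 -5.42 -0.33 0 0 0 0; 0.3 -5.42 -0.33 0 0 0 0; 0.3 -5.45 -0.32 0 0 0 0; 0.3 0 0 0 0 0 0; 0.3 0 0 0 0 0 0"
}}

```text
time_s: 11.58
ee_pos: [0.4821, -0.3875, 0.356]
ee_rot: [-2.386, -2.038, -0.001]
contact_force: [1.3, 0.4, 0.1]
finger_gap: 0.0555
grip_force: 0.0
```

Run:
```python
from h import *
go(.4822,-.3879,.1967)
wrist("084",(.4822,-.3879),"pics/w084.png")
```

```text
t 11.57 tcp [ 0.4821 -0.3875  0.356 ] tilt z [-0.002  0.003 -1.   ] yaw 81.01
tool delta cm [-0.08  0.06 15.93]
  w [290 204 337 265] 0.95 [50. 32. 22.] exp [314. 232.]
  w [376 182 436 239] 0.76 [42. 36. 56.] exp [314. 232.]
  w [270 107 320 156] 0.67 [43. 41. 48.] exp [314. 232.]
  w [316 301 358 376] 0.63 [46. 25. 63.] exp [314. 232.]
  wrist fit 084 [ 0.4819 -0.389 ] [0. 0.]
```

View pics/w084.png

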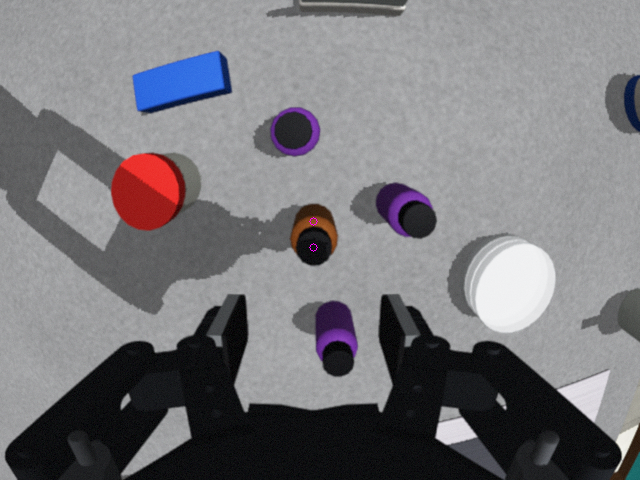

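Wrist view: the brown bottle sits at (314,235), matching the estimate. The purple ones are at (295,131), (408,210) and (336,340), and the fingers clear them at this opening.

Call:
{"op": "carry_out", "data": {
  "motion": "0.3 -0.1 0.03 4 0 0 0; 0.3 0 0 4 0 0 0; 0.3 0 0 4 0 0 0; 0.3 0 0 2.5 0 0 0; 0.3 0 0 1.3 0 0 0; 0.3 0 0 0 0 0 0; -1 0 0 0 0 0 0; -1 0 0 0 0 0 0; -1 0 0 0 0 0 0; -1 0 0 0 0 0 0; -1 0 0 0 0 0 0; -1 0 0 0 0 0 0"
}}

```text
time_s: 13.18
ee_pos: [0.4833, -0.3897, 0.2016]
ee_rot: [2.385, 2.039, 0.001]
contact_force: [0.8, 1.2, 6.7]
finger_gap: 0.0347
grip_force: 59.9
```

Run:
```python
from h import *
go(.5839,.0486,.36)
```

```text
t 13.18 tcp [ 0.4833 -0.3897  0.2016] tilt z [ 0.003 -0.002 -1.   ] yaw 81.04
tool delta cm [ 44.83   3.16 -15.92]
```

Call:
{"op": "carry_out", "data": {
  "motion": "-1 0 0 -2 0 0 0; -1 0 0 -4 0 0 0; -1 0 0 -5 0 0 0; -1 0 0 -4.9 0 0 0; -1 4.98 0.35 0 0 0 0; -1 4.98 0.35 0 0 0 0; -1 4.98 0.35 0 0 0 0; -1 4.98 0.35 0 0 0 0; -1 4.98 0.35 0 0 0 0; -1 4.98 0.35 0 0 0 0; -1 4.98 0.35 0 0 0 0; -1 4.98 0.35 0 0 0 0; -1 4.98 0.35 0 0 0 0; -1 0 0 3 0 0 0; -1 0 0 0 0 0 0; -1 0 0 0 0 0 0"
}}

```text
time_s: 15.18
ee_pos: [0.5835, 0.0483, 0.3295]
ee_rot: [2.389, 2.04, 0.0]
contact_force: [-0.4, 0.6, -0.5]
finger_gap: 0.0348
grip_force: 59.9
```

Run:
```python
from h import *
go(.5839,.0486,.2236)
cal=imaging.calibration("wrist");im=imaging.get_image("wrist")
for p in np.r_[ring(.5987,.1424,.022,.032),ring(.5839,.0486,.022,.032)]:
    q=wproj(cal,p)[0]; cv2.circle(im,(int(q[0]+.5),int(q[1]+.5)),1,(255,0,255),-1)
cv2.imwrite("pics/w3.png",im[:,:,::-1])
```

```text
t 15.18 tcp [0.5835 0.0483 0.3295] tilt z [ 0. -0. -1.] yaw 81.0
tool delta cm [ 0.03  0.03 10.59]
```

View pics/w3.png

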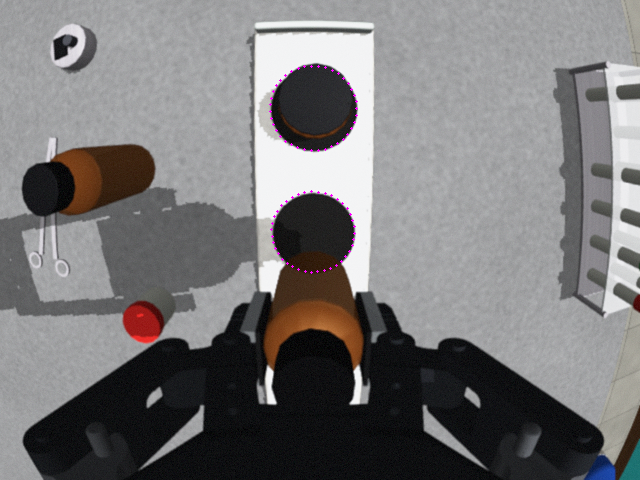

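The picture shows the jar centred on pad_d (314,105) and the overlay matching pad_c (314,232). Lowering the 84 mm bottle.

Call:
{"op": "carry_out", "data": {
  "motion": "-1 0.03 0.03 4 0 0 0; -1 0 0 4 0 0 0; -1 0 0 1.5 0 0 0; -1 0 0 0.6 0 0 0; -1 0 0 0.3 0 0 0; -1 0 0 0 0 0 0; -1 0 0 0 0 0 0"
}}

```text
time_s: 16.1
ee_pos: [0.5844, 0.0491, 0.2258]
ee_rot: [2.387, 2.04, 0.002]
contact_force: [0.1, -0.5, -1.0]
finger_gap: 0.0347
grip_force: 60.0
```

Call:
{"op": "carry_out", "data": {
  "motion": "-1 0 0 0.2 0 0 0; -1 0 0 0 0 0 0; -1 0 0 0 0 0 0"
}}

```text
time_s: 16.48
ee_pos: [0.5843, 0.0492, 0.2236]
ee_rot: [2.387, 2.041, 0.002]
contact_force: [0.1, -0.5, 5.8]
finger_gap: 0.0344
grip_force: 60.3
```

Call:
{"op": "carry_out", "data": {
  "motion": "-0.1 0 0 0 0 0 0; 0.1 0 0 0 0 0 0; 0.3 0 0 0 0 0 0; 0.3 0 0 0 0 0 0; 0.3 0 0 -2 0 0 0; 0.3 0 0 -5 0 0 0; 0.3 0 0 -5 0 0 0; 0.3 0 0 -2 0 0 0; 0.5 0 0 0 0 0 0; 0.8 0 0 0 0 0 0"
}}

```text
time_s: 17.73
ee_pos: [0.5833, 0.0491, 0.3621]
ee_rot: [-2.387, -2.041, 0.002]
contact_force: [-1.4, -0.8, -0.5]
finger_gap: 0.077
grip_force: 0.0
```

Run:
```python
from h import *
go(.4694,.351,.36)
wrist("084",(.5839,.0486),z0=.022)
```

```text
t 17.73 tcp [0.5833 0.0491 0.3621] tilt z [-0.001  0.    -1.   ] yaw 81.05
tool delta cm [ 28.05 -15.95   0.23]
  w [291 204 341 270] 0.83 [40. 25. 18.] exp [314. 236.]
  wrist fit 084 [0.5849 0.049 ] [-0.  0.]
```

Call:
{"op": "carry_out", "data": {
  "motion": "1 4 -2.28 0 0 0 0; 1 4 -2.28 0 0 0 0; 1 4 -2.28 0 0 0 0; 1 4 -2.28 0 0 0 0; 1 4 -2.28 0 0 0 0; 1 4 -2.28 0 0 0 0; 1 4.05 -2.27 0 0 0 0; 1 0 0 0 0 0 0; 1 0 0 0 0 0 0"
}}

```text
time_s: 18.95
ee_pos: [0.4697, 0.3507, 0.3614]
ee_rot: [2.387, 2.042, -0.004]
contact_force: [-0.2, 0.3, 1.0]
finger_gap: 0.0855
grip_force: 0.0
```

Run:
```python
from h import *
go(.4694,.3520,.216)
wrist("106",(.4694,.352),"pics/w106.png")
```

```text
t 18.95 tcp [0.4697 0.3507 0.3614] tilt z [-0.002 -0.002 -1.   ] yaw 81.08
tool delta cm [ 0.15 -0.02 14.54]
  w [274 189 350 281] 0.74 [26. 25. 19.] exp [313. 230.]
  wrist fit 106 [0.4682 0.3499] [-0.  0.]
```

View pics/w106.png

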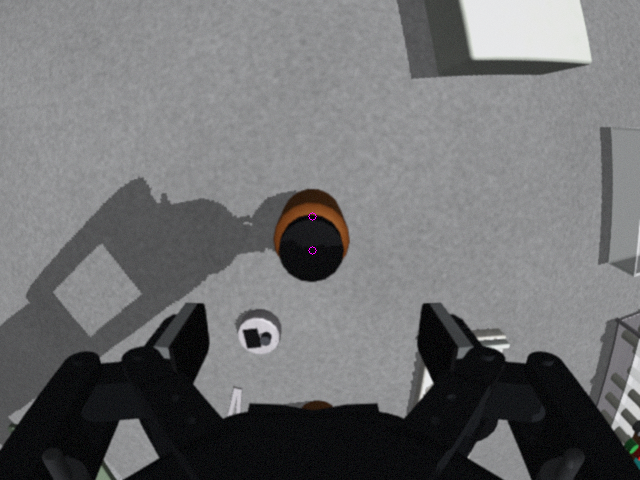

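The wrist view shows the wide bottle's cap centred at (311,248), within 2 px of the prediction, and nothing in the way of the fingers.

Call:
{"op": "carry_out", "data": {
  "motion": "1 0.15 -0.05 4 0 0 0; 1 0 0 4 0 0 0; 1 0 0 3.5 0 0 0; 1 0 0 2 0 0 0; 1 0 0 0.9 0 0 0; 1 0 0 0 0 0 0; 0.5 0 0 0 0 0 0; -1 0 0 0 0 0 0; -1 0 0 0 0 0 0; -1 0 0 0 0 0 0; -1 0 0 0 0 0 0; -1 0 0 0 0 0 0; -1 0 0 0 0 0 0"
}}

```text
time_s: 20.68
ee_pos: [0.4702, 0.3531, 0.2204]
ee_rot: [2.388, 2.041, 0.004]
contact_force: [-1.5, -0.4, 6.6]
finger_gap: 0.0524
grip_force: 63.3
```

Run:
```python
from h import *
go(.569,-.0453,.40)
```

```text
t 20.68 tcp [0.4702 0.3531 0.2204] tilt z [ 0.002  0.002 -1.   ] yaw 81.06
tool delta cm [-37.79  15.99 -17.99]
```

Call:
{"op": "carry_out", "data": {
  "motion": "-1 0 0 -2 0 0 0; -1 0 0 -4 0 0 0; -1 0 0 -6 0 0 0; -1 0 0 -6 0 0 0; -1 -4.2 1.78 0 0 0 0; -1 -4.2 1.78 0 0 0 0; -1 -4.2 1.78 0 0 0 0; -1 -4.2 1.78 0 0 0 0; -1 -4.2 1.78 0 0 0 0; -1 -4.2 1.78 0 0 0 0; -1 -4.2 1.78 0 0 0 0; -1 -4.2 1.78 0 0 0 0; -1 -4.2 1.76 0 0 0 0; -1 0 0 4 0 0 0; -1 0 0 3 0 0 0; -1 0 0 0 0 0 0; -1 0 0 0 0 0 0"
}}

```text
time_s: 22.8
ee_pos: [0.5693, -0.0457, 0.3303]
ee_rot: [2.386, 2.04, 0.002]
contact_force: [0.1, -0.8, -1.7]
finger_gap: 0.0523
grip_force: 63.6
```

Run:
```python
from h import *
go(.569,-.0453,.2424)
```

```text
t 22.8 tcp [ 0.5693 -0.0457  0.3303] tilt z [ 0.002 -0.001 -1.   ] yaw 81.06
tool delta cm [ 0.04 -0.06  8.79]
```

Call:
{"op": "carry_out", "data": {
  "motion": "-1 0 0 3.5 0 0 0; -1 0 0 3 0 0 0; -1 0 0 1.2 0 0 0; -1 0 0 0.5 0 0 0; -1 0 0 0.3 0 0 0; -1 0 0 0.1 0 0 0; -1 0 0 0 0 0 0; -1 0 0 0 0 0 0"
}}

```text
time_s: 23.8
ee_pos: [0.569, -0.0458, 0.2431]
ee_rot: [2.388, 2.041, 0.001]
contact_force: [0.7, 0.3, -2.2]
finger_gap: 0.0525
grip_force: 63.6
```

Call:
{"op": "carry_out", "data": {
  "motion": "-1 0 0 0.15 0 0 0; -1 0 0 0 0 0 0; -1 0 0 0 0 0 0"
}}

```text
time_s: 24.18
ee_pos: [0.5691, -0.0458, 0.2424]
ee_rot: [2.387, 2.041, 0.0]
contact_force: [-2.1, -0.2, 5.1]
finger_gap: 0.0527
grip_force: 64.2
```

Contact. Release, rise, then on to the 128 mm bottle.

Call:
{"op": "carry_out", "data": {
  "motion": "0.3 0 0 0 0 0 0; 0.5 0 0 0 0 0 0; 0.7 0 0 0 0 0 0; 0.7 0 0 0 0 0 0; 0.7 0 0 -2 0 0 0; 0.7 0 0 -5 0 0 0; 0.7 0 0 -5 0 0 0; 0.7 0 0 -3 0 0 0; 1 0 0 0 0 0 0; 1 0 0 0 0 0 0"
}}

```text
time_s: 25.42
ee_pos: [0.5684, -0.0456, 0.3899]
ee_rot: [-2.387, -2.04, 0.002]
contact_force: [0.1, 0.1, -0.8]
finger_gap: 0.0854
grip_force: 0.0
```

Run:
```python
from h import *
go(.4385,.127,.39)
wrist("106",(.569,-.0453),z0=.022)
```

```text
t 25.43 tcp [ 0.5684 -0.0456  0.3899] tilt z [-0.002  0.    -1.   ] yaw 81.05
tool delta cm [ 15.03 -15.52   0.03]
  w [278 192 352 284] 0.63 [27. 23. 18.] exp [314. 230.]
  w [267 360 361 409] 0.62 [87. 90. 88.] exp [314. 230.]
  wrist fit 106 [ 0.5688 -0.0498] [ 0. -0.]
```

Call:
{"op": "carry_out", "data": {
  "motion": "1 3 -3.1 0 0 0 0; 1 3 -3.1 0 0 0 0; 1 3 -3.1 0 0 0 0; 1 3 -3.1 0 0 0 0; 1 3 -3.1 0 0 0 0; 1 0 0 0 0 0 0; 1 0 0 0 0 0 0"
}}

```text
time_s: 26.4
ee_pos: [0.4391, 0.1265, 0.3903]
ee_rot: [-2.387, -2.042, 0.002]
contact_force: [0.2, -0.0, -0.1]
finger_gap: 0.0853
grip_force: 0.0
```

Run:
```python
from h import *
go(.4385,.127,.236)
wrist("128",(.4385,.127),"pics/w128.png")
```

```text
t 26.4 tcp [0.4391 0.1265 0.3903] tilt z [-0.001 -0.001 -1.   ] yaw 81.07
tool delta cm [ 0.06 -0.04 15.43]
  w [285 192 343 274] 0.85 [44. 28. 19.] exp [312. 227.]
  wrist fit 128 [0.4387 0.124 ] [0. 0.]
```

View pics/w128.png

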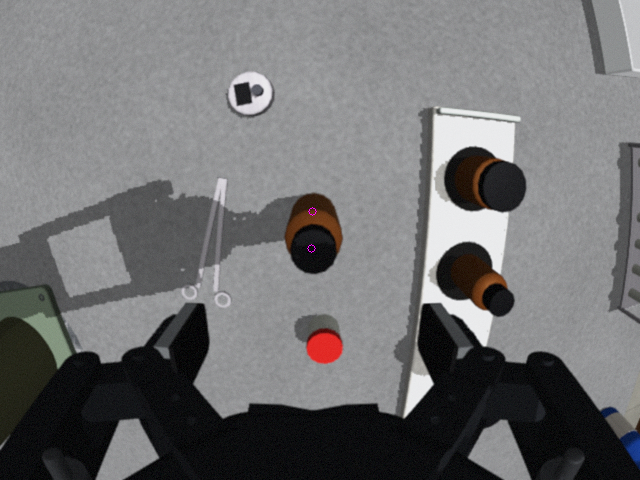

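Wrist view: the tall bottle's cap is at (314,249), about 3 px from the prediction. Nothing is in the finger paths.

Call:
{"op": "carry_out", "data": {
  "motion": "1 0 0.05 4 0 0 0; 1 0 0 4 0 0 0; 1 0 0 4 0 0 0; 1 0 0 2.2 0 0 0; 1 0 0 1.2 0 0 0; 1 0 0 0 0 0 0; 0.3 0 0 0 0 0 0; 0 0 0 0 0 0 0; -1 0 0 0 0 0 0; -1 0 0 0 0 0 0; -1 0 0 0 0 0 0; -1 0 0 0 0 0 0; -1 0 0 0 0 0 0"
}}

```text
time_s: 28.12
ee_pos: [0.44, 0.1267, 0.2385]
ee_rot: [2.387, 2.041, 0.002]
contact_force: [-2.4, -0.8, 5.9]
finger_gap: 0.0426
grip_force: 60.2
```

Run:
```python
from h import *
go(.5542,-.1391,.40)
```

```text
t 28.12 tcp [0.44   0.1267 0.2385] tilt z [ 0.002  0.    -1.   ] yaw 81.07
tool delta cm [-24.47  15.44 -16.13]
```

Call:
{"op": "carry_out", "data": {
  "motion": "-1 0 0 -2 0 0 0; -1 0 0 -4 0 0 0; -1 0 0 -6 0 0 0; -1 0 0 -5 0 0 0; -1 -4.08 2.57 0 0 0 0; -1 -4.08 2.57 0 0 0 0; -1 -4.08 2.57 0 0 0 0; -1 -4.08 2.57 0 0 0 0; -1 -4.08 2.57 0 0 0 0; -1 -4.08 2.57 0 0 0 0; -1 0 0 3 0 0 0; -1 0 0 3 0 0 0; -1 0 0 0 0 0 0; -1 0 0 0 0 0 0"
}}

```text
time_s: 29.88
ee_pos: [0.5541, -0.1392, 0.3481]
ee_rot: [2.387, 2.041, 0.001]
contact_force: [-0.1, 0.9, -1.7]
finger_gap: 0.0427
grip_force: 61.8
```

Run:
```python
from h import *
go(.5542,-.1391,.2605)
```

```text
t 29.88 tcp [ 0.5541 -0.1392  0.3481] tilt z [ 0.001 -0.    -1.   ] yaw 81.07
tool delta cm [0.02 0.   8.76]
```

Call:
{"op": "carry_out", "data": {
  "motion": "-1 0 0 3.5 0 0 0; -1 0 0 3 0 0 0; -1 0 0 1.2 0 0 0; -1 0 0 0.5 0 0 0; -1 0 0 0.3 0 0 0; -1 0 0 0.1 0 0 0; -1 0 0 0 0 0 0; -1 0 0 0 0 0 0"
}}

```text
time_s: 30.88
ee_pos: [0.554, -0.1394, 0.2617]
ee_rot: [2.387, 2.041, 0.001]
contact_force: [0.2, -0.4, -3.1]
finger_gap: 0.0421
grip_force: 61.8
```

Call:
{"op": "carry_out", "data": {
  "motion": "-1 0 0 0.15 0 0 0; -1 0 0 0 0 0 0; -1 0 0 0 0 0 0"
}}

```text
time_s: 31.25
ee_pos: [0.5541, -0.1395, 0.2606]
ee_rot: [2.387, 2.041, 0.001]
contact_force: [-2.3, -0.3, 5.2]
finger_gap: 0.0419
grip_force: 62.2
```

Release, rise, and back away from the rack for a check with the fixed cameras.

Call:
{"op": "carry_out", "data": {
  "motion": "0.1 0 0 0 0 0 0; 0.3 0 0 0 0 0 0; 0.5 0 0 0 0 0 0; 0.5 0 0 0 0 0 0; 0.5 0 0 -2 0 0 0; 0.5 0 0 -5 0 0 0; 0.5 0 0 -5 0 0 0; 0.5 0 0 -3 0 0 0; 0.5 -4 -2 0 0 0 0; 0.5 -5 -2 0 0 0 0; 0.5 -5 -2 0 0 0 0; 0.5 -5 -2 0 0 0 0; 0.5 -5 -2 0 0 0 0; 0.5 -5 0 0 0 0 0; 0.5 -5 0 0 0 0 0; 0.5 0 0 0 0 0 0; 0.5 0 0 0 0 0 0"
}}

```text
time_s: 33.38
ee_pos: [0.402, -0.4594, 0.4092]
ee_rot: [-2.387, -2.04, -0.001]
contact_force: [-0.5, 1.1, -0.2]
finger_gap: 0.0636
grip_force: 0.0
```

Run:
```python
from h import *
cs=["scene","side"];cal={c:imaging.calibration(c) for c in cs}
ims={c:imaging.get_image(c) for c in cs}
g=dict(zip(["128","106","084","062"],[(.5542,-.1391),(.569,-.0453),(.5839,.0486),(.5987,.1424)]))
for k,(H,r,hs) in B.items():
    obs=[]
    for c in cs:
        e=proj(cal[c],[*g[k],.022+H/2])[0]
        ms=[d["mask"] for d in nets.masks_of(c,f"bottle_{k}_mid") if np.linalg.norm(hullc(np.argwhere(d["mask"])[:,::-1])-e)<12]
        if ms: obs.append((c,mbox(ms[0])))
    f=lambda p:np.concatenate([(bbox(proj(cal[c],foot(c,p,r,hs,.022)))-b)[[0,2,3]] for c,b in obs])
    if obs: s=least_squares(f,g[k],loss="soft_l1");print(k,"off pad mm",np.round(1000*(s.x-g[k]),1),[c for c,_ in obs],np.round(f(s.x),1))
a=cv2.resize(ims["scene"][180:310,230:460],(460*800//460,452));b=cv2.resize(ims["side"][150:330,270:400],None,fx=3.3,fy=3.3)
cv2.imwrite("pics/f1.png",a[:,:,::-1]);cv2.imwrite("pics/f2.png",b[:,:,::-1])
```

```text
128 off pad mm [-1.6  0.5] ['scene', 'side'] [ 0.6  0.3 -0.3  0.1  0.   3.1]
106 off pad mm [0.9 0.8] ['scene', 'side'] [ 1.3 -0.1 -0.5  0.1  0.2  4.4]
084 off pad mm [-0.1  3.5] ['scene', 'side'] [ 0.1  0.6 -1.3  0.5  0.1  5.6]
062 off pad mm [0.8 2.8] ['scene', 'side'] [ 0.7 -0.1 -0.7  0.4  0.   1.6]
```

View pics/f1.png

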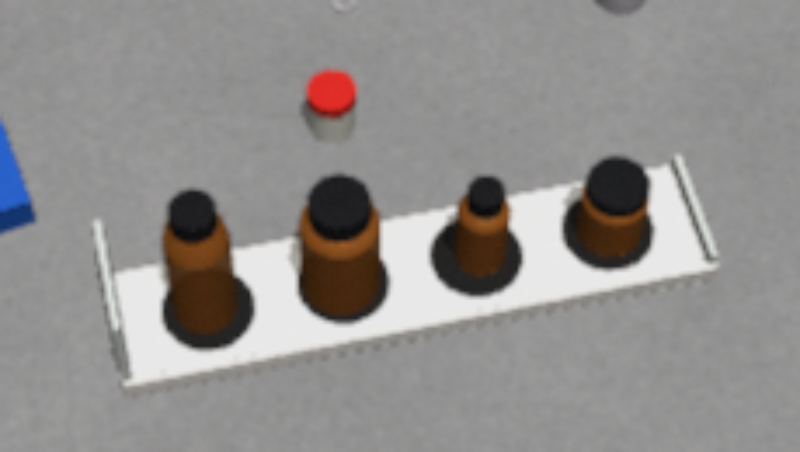

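View pics/f2.png

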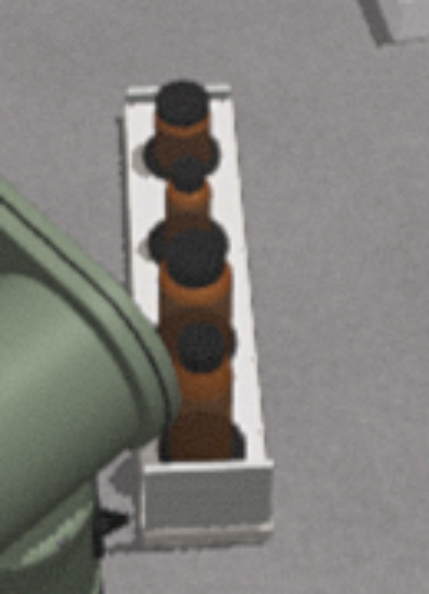

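Scene view: all four stand upright, tallest at the end plate (205,280), then (340,260), (483,235) and (613,210) in crop pixels. Each foot is within about 2–3 mm of its pad's centre, where the side view is partly occluded. Handing in.

```bash
python3 -c "
from station import finish_job
print(finish_job())"
```

```text
the job is handed in; nothing more can be done
None
```

I stood the four brown bottles upright on the rack in height order: 128 mm on pad_a by the high end plate, then 106, 84 and 62 mm. Each measured within about 4 mm of its pad's centre; I let go of them all, knocked none over and handed in at about 34 s.

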